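Reseat the tray of the narrow cartridge reader

TASK

The narrow cartridge reader on the clinic counter has not registered its tray. Press the round release button on its top so that the tray pops out all the way, then push the tray straight back in until it clicks and stays shut. Leave the tray of the wide reader shut.

Things in the scene. Friction and masses are not known exactly. Their poses are not given: they have to be found in the camera images.
- release_top (a point): Centre of the top of the narrow reader's release button: grey round cap, 22 mm across, standing 13 mm above the case top (83 mm above the counter), in a flat black collar on the case's centre line, 100 mm behind the outer face of the shut tray, in front of a dark display. Pressed down it travels 7 mm (1.2 N at first, 4 N fully down); after about 5 mm the tray is freed and springs out. Axes as tray_front.
- tray_front (a point): Centre of the outer face of the narrow reader's tray front, 33 mm above the counter; moves with the tray. The front is an upright grey plate, 104 mm wide, 46 mm high (10 to 56 mm above the counter), 10 mm thick; shut, its back is 5 mm in front of the case. x points level into the case (the way to push), y along the plate, z up. Fixed white case: 110 mm wide, 165 deep, 70 high.
- tray (a joint): How far the narrow reader's tray is out, in m: 0 latched shut, 0.045 fully out along -x of tray_front, where a spring holds it. The spring pushes out with 1 N when out, 4 N when shut. To latch, push it in to just past 0 (about -0.002); solid stop at -0.004. Pushing takes about 7 N at a slow pace. Let go too early, it springs out again.
- wide_tray (a joint): How far the tray of the wide reader is out, in m: 0 latched shut; it must stay shut. The wide reader is a second fixed case, 190 mm wide, otherwise like the narrow one, with its own button and tray; it stands to the left or right of the narrow one.

How it is judged:
By the outcome, as a careful person would: the job done as asked, in the order asked, and still so for the second after the job is handed in, with the robot touching nothing.
It also fails if it takes over 38 s, if anything falls off the work surface, if the arm or the gripper's body presses on something with over 40 N, if the wrist force passes 120 N, or if a joint passes its speed limit or range.

ROBOT

A 6-joint arm with a two-finger parallel gripper is mounted at the origin on the work surface. World frame = base frame: x ahead of the robot, y to its left, z up, the work surface at z = 0. Lengths are in m, angles in degrees, forces in N, time in s.
With the tool pointing down it reaches from about 0.35 to 0.725 m from the base axis. Payload 4.3 kg.
Tool frame: the origin (TCP) lies at the centre of the arm's flange, where the gripper is bolted on; the fingertips stand 173 mm ahead of it and the grasp point (between the pads) lies 155 mm ahead of it (bot.hold_point_z is the distance from the TCP to the grasp point, in m); z points along the fingers, y is the direction in which the jaws open and shut (so a half turn about z gives the same grasp; the last joint's range is limited). The gripper opens to 85 mm and grips with 20 to 120 N. Pads are 22 mm wide; open, the fingers measure 114 mm over their backs; the gripper's body (76 mm by 85 mm) begins 54 mm behind the grasp point. The pads swing forward as they close: fully open they stand 13 mm farther back than shut.
Start: joints at [-71.465, 21.618, 4.641, 73.018, 0, 83.68], TCP at [0.242, -0.522, 0.405] pointing down, gripper open.
Joint ranges: [-156.06, 156.06], [-48.1, 94.91], [-58.44, 69.94], [-101.28, 121.22], [-78.64, 73.56], [-180, 180]. Speed limits (degrees/s): [147.25, 147.25, 180, 180, 180, 180].

INTERFACE

Orientations are given as a 3x3 rotation matrix whose columns are the frame's x, y, z axes.
In Python, from cell import bot gives the robot as it stands. Calls block until the motion is done:
- bot.move_pose(position, orientation): joint-space move of the TCP to a pose.
- bot.servo_line(position, rot=None, vel=0.15): straight line of the TCP; rot=None keeps the orientation; vel is the mean speed in m/s.
- bot.move_joints(angles): joint-space move.
- bot.open() and bot.grab(grasp_force=None): open the fingers fully, or close them until they stop; grasp_force is the grip in N (None keeps the last).
- bot.sleep(seconds).
- bot.inverse_kinematics(position, orientation): joint angles nearest the present ones, or None.
- bot.capture(name): name is "side" or "top"; returns the picture (384x512x3 uint8, red, green, blue); there is no depth.
- bot.camera_info(name): a dict with "vertical_fov" (degrees; the focal length in pixels is half the picture's height over the tangent of half this angle, whatever the lens; pixels are square), "cx", "cy" (the principal point, pixels), "distortion" ([k1, k2, p1, p2, k3] as OpenCV has them; the pictures are not rectified), "pose" (4x4, takes a point from camera to world coordinates). Camera axes: x right, y up, looking along -z (the intrinsics and any distortion apply to the point x, -y, -z); pixel columns grow to the right and rows downward; lengths in m; the calibration is good to about 2 mm. A picture is of the moment at which its call begins. camera_info takes no time and is no camera call.
A pose or a line that the arm cannot do raises bot.PlanningError and nothing moves.
- bot.hand_in(): hands the job in, once; it reports no verdict.
Trained networks look in the newest picture that a camera, given by its name, has taken for a name from the list of things; names that differ only in an ending like _2 or _b are one class to them, and where a whole thing is asked for, a point or a joint stands for the part that bears it (a point fixed in the world has none). Each returns a list of dicts, best first, with "score" (0 to 1); they miss things now and then, are a little off and sometimes report something else, mostly with a low value. They report only what shows in the picture. A call takes as long as a camera call.
- bot.boxes_of(name, camera): "point" ([x, y, z] in m, in world coordinates, good to about 4 mm: the middle of the surface that is visible of it).
- bot.trace(name, camera): "pixels" (384x512 bool, what is visible of it).
- bot.spot_point(name, camera): "point" ([x, y, z] in m, in world coordinates, good to about 4 mm: a listed point, or the origin of a listed thing).
Readings, each from a call of its own:
- bot.current_clock(): time.
- bot.current_joint_positions(): joint angles.
- bot.current_joint_vel(): joint speeds.
- bot.current_effort(): joint torques, N m.
- bot.current_position(): TCP position.
- bot.current_tcp_rot(): TCP orientation.
- bot.current_ft_force(): force on the tool from outside, world axes, zero at the start.
- bot.current_moment(): the same for the moment, N m.
- bot.current_opening(): finger opening in m.
Only numpy, scipy, OpenCV 4.12 (cv2) and the standard library are available. Lean on these libraries where they do the work, as an engineer would, in place of code of your own. Each camera call takes 0.05 s, during which the arm holds its last target. There are 200 camera calls.

## Working session

There is one attempt and no reset: what is moved stays moved. The work goes in short steps, each a Python script; the robot and the scene stay as the last script left them, time stands still between calls to the robot, and variables do not carry over. Pictures are saved under pics/ and viewed, about 8 in all and at most 12, crops included, and the job is handed in when it is done.

```bash
mkdir -p pics; ls
python3 - <<'E'
from cell import bot
import cv2, numpy as np
ims=[]
for c in("side","top"):
    im=bot.capture(c); cv2.imwrite(f"pics/{c}0.png",im[:,:,::-1]); 
    i=bot.camera_info(c); print(c,i["vertical_fov"],i["cx"],i["cy"],i["distortion"]); print(np.round(i["pose"],3))
    for n in("release_top","tray_front"):
        for d in bot.spot_point(n,c): print(n,c,d["score"],np.round(d["point"],4),{k:v for k,v in d.items() if k not in("score","point")})
print(bot.current_clock(), bot.current_position(), bot.current_tcp_rot())
E
```

```text
pics
side 43.387262765499095 255.69350261109375 193.36986363923856 [-0.1797788  0.         0.         0.         0.       ]
[[-0.955  0.18  -0.234  0.239]
 [-0.295 -0.601  0.743  0.922]
 [-0.007  0.779  0.627  0.869]
 [ 0.     0.     0.     1.   ]]
release_top side 0.62 [ 0.5915 -0.2745  0.0851] {}
tray_front side 0.45 [ 0.4934 -0.3092  0.0271] {}
top 44.37732833170696 249.85317575063456 190.00839381946642 [-0.04986004  0.          0.          0.          0.        ]
[[-0.024  0.995 -0.095  0.454]
 [-0.999 -0.026 -0.028 -0.03 ]
 [-0.03   0.095  0.995  1.089]
 [ 0.     0.     0.     1.   ]]
release_top top 0.47 [ 0.5892 -0.2762  0.0818] {}
tray_front top 0.82 [ 0.494  -0.3081  0.0348] {}
0.3 [ 0.24167102 -0.52164935  0.40439566] [[ 9.07365858e-01  4.20341713e-01 -2.07164994e-04]
 [ 4.20341758e-01 -9.07365652e-01  6.15912677e-04]
 [ 7.09193900e-05 -6.45938233e-04 -9.99999789e-01]]
```

View pics/side0.png

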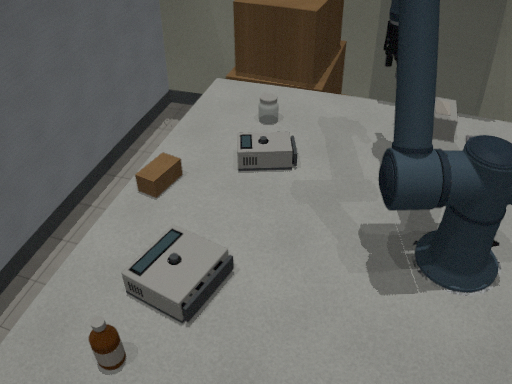

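View pics/top0.png

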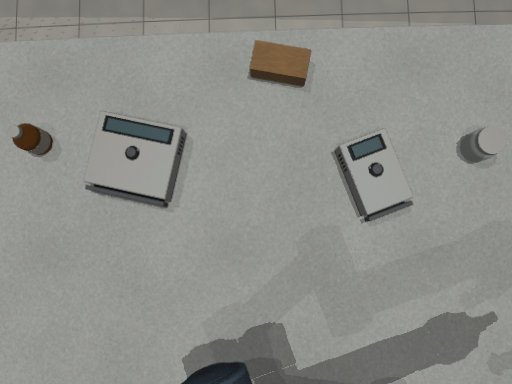

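The narrow reader is the one at top-image (376,170) and side-image (265,148); the wide one is at top-image (135,155). The network points match: the button is 0.102 m from the tray front at heights of about 83 and 31 mm. I'll refine the yaw from a crop.

```bash
cat > h.py <<'E'
import numpy as np, cv2
from cell import bot
def ray_z(cam,px,z):
    i=bot.camera_info(cam); f=192/np.tan(np.radians(i["vertical_fov"]/2))
    K=np.array([[f,0,i["cx"]],[0,f,i["cy"]],[0,0,1.]])
    u=cv2.undistortPoints(np.array(px,float).reshape(-1,1,2),K,np.array(i["distortion"]))[:,0]
    P=np.array(i["pose"]); d=np.c_[u[:,0],-u[:,1],-np.ones(len(u))]@P[:3,:3].T
    o=P[:3,3]; return o+d*((z-o[2])/d[:,2])[:,None]
def R(yaw):
    c,s=np.cos(yaw),np.sin(yaw); return np.array([[c,s,0],[s,-c,0],[0,0,-1.]])
E
python3 - <<'E'
import cv2,numpy as np
from h import *
im=cv2.imread("pics/top0.png")
g=im.min(2); m=np.zeros_like(g); roi=(slice(120,225),slice(325,420)); m[roi]=(g[roi]>172)
print(np.percentile(g[roi],[5,25,50,75,95]))
cv2.imwrite("pics/crop.png",np.hstack([cv2.resize(im[120:225,325:420],None,fx=5,fy=5,interpolation=cv2.INTER_CUBIC)]))
t,mm=cv2.threshold(g[roi],0,255,cv2.THRESH_OTSU);print(t, g[190,385],g[210,350])
E
```

```text
[ 62. 139. 146. 153. 158.]
108.0 157 150
```

View pics/crop.png

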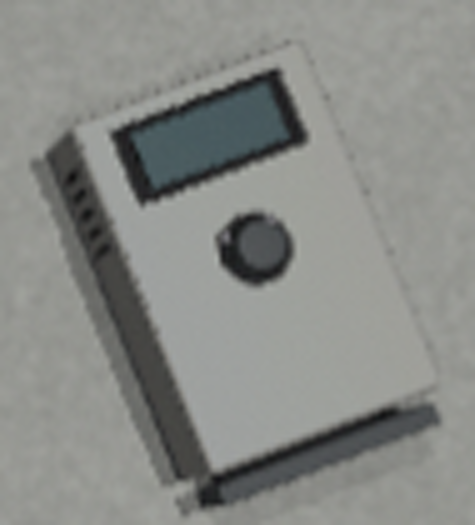

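The crop shows the case top corners at crop pixels (77,130), (298,42), (440,385) and (208,475). The button cap centre is at (264,243), with the plate below it.

Run:
```python
from h import *
c=np.array([[77,130],[298,42],[440,385],[208,475],[264,243]],float)
px=(c+.5)/5-.5+[325,120]
q=ray_z("top",px[:4],.07)[:,:2]; b=ray_z("top",px[4:],.083)[0,:2]
print(np.round(q,4),"button",b)
e=lambda a,b:(np.linalg.norm(q[b]-q[a])*1e3, np.degrees(np.arctan2(*(q[b]-q[a])[::-1])))
print("depth L,R",e(3,0),e(2,1),"width back,front",e(1,0),e(2,3))
yaw=np.radians(np.mean([e(3,0)[1],e(2,1)[1],e(1,0)[1]-90,e(2,3)[1]-90])); print("yaw",np.degrees(yaw))
d=np.array([np.cos(yaw),np.sin(yaw)]); ctr=q.mean(0)
print("ctr->front face",ctr-d*(.0825+.015),"ctr->button",ctr-d*(.0975-.1))
f=np.array([.4937,-.3087]); bb=np.array([.5904,-.2754]); print("net yaw",np.degrees(np.arctan2(*(bb-f)[::-1])), "front from button",b-d*.1)
```

```text
[[ 0.6442 -0.2012]
 [ 0.6807 -0.2998]
 [ 0.5283 -0.3533]
 [ 0.492  -0.2512]] button [ 0.59042301 -0.27706756]
depth L,R (np.float64(160.16240761416955), np.float64(18.207615414239292)) (np.float64(161.5909414404132), np.float64(19.364874799887076)) width back,front (np.float64(105.13748275900792), np.float64(110.33373173960969)) (np.float64(108.35765225818503), np.float64(109.53226134335335))
yaw 19.359620824272355
ctr->front face [ 0.4943208  -0.30868609] ctr->button [ 0.58866645 -0.27553646]
net yaw 19.001864441577233 front from button [ 0.49607735 -0.31021719]
```

```bash
cat >> h.py <<'E'
yaw=np.radians(19.2); D=np.array([np.cos(yaw),np.sin(yaw),0]); B=np.array([.590,-.2762,0]); F=np.array([.4948,-.3090,0])
E
python3 - <<'E'
from h import *
bot.grab(); T0=bot.current_clock()
p=B+[0,0,.293]; bot.move_pose(p,R(yaw)); print(T0,bot.current_clock(),bot.current_position(),bot.current_opening())
f0=bot.current_ft_force(); print("f0",np.round(f0,2))
bot.servo_line(B+[0,0,.277],vel=.08)
z=.277; log=[]
while z>.246:
    z-=.0015; bot.servo_line(B+[0,0,z],vel=.03)
    f=np.array(bot.current_ft_force())-f0; log.append((round(z,4),round(bot.current_position()[2],4),*np.round(f,1)))
    if f[2]>3.7: break
print(*log,sep="\n"); print(bot.current_clock())
E
```

```text
1.0667 2.6833 [ 0.58957062 -0.27726582  0.29345977] -0.0004905790045923493
f0 [ 0.7  -0.32 -0.2 ]
(0.2755, np.float64(0.2758), np.float64(-1.7), np.float64(0.6), np.float64(0.6))
(0.274, np.float64(0.274), np.float64(-0.3), np.float64(0.5), np.float64(-0.0))
(0.2725, np.float64(0.2723), np.float64(0.1), np.float64(0.7), np.float64(0.5))
(0.271, np.float64(0.2708), np.float64(-0.7), np.float64(1.0), np.float64(1.0))
(0.2695, np.float64(0.2694), np.float64(-0.2), np.float64(0.2), np.float64(-0.3))
(0.268, np.float64(0.2679), np.float64(-0.5), np.float64(0.7), np.float64(0.3))
(0.2665, np.float64(0.2664), np.float64(-0.2), np.float64(0.5), np.float64(0.6))
(0.265, np.float64(0.2649), np.float64(0.0), np.float64(-0.5), np.float64(-0.7))
(0.2635, np.float64(0.2633), np.float64(-0.2), np.float64(0.2), np.float64(1.0))
(0.262, np.float64(0.2619), np.float64(-0.3), np.float64(0.3), np.float64(-0.2))
(0.2605, np.float64(0.2603), np.float64(-0.2), np.float64(-0.2), np.float64(0.8))
(0.259, np.float64(0.2589), np.float64(-1.0), np.float64(0.3), np.float64(0.6))
(0.2575, np.float64(0.2573), np.float64(-0.9), np.float64(-0.5), np.float64(-0.1))
(0.256, np.float64(0.2561), np.float64(-0.3), np.float64(-0.5), np.float64(0.1))
(0.2545, np.float64(0.2548), np.float64(-1.0), np.float64(0.0), np.float64(2.6))
(0.253, np.float64(0.2531), np.float64(-0.9), np.float64(0.2), np.float64(2.5))
(0.2515, np.float64(0.2515), np.float64(0.1), np.float64(0.0), np.float64(3.1))
(0.25, np.float64(0.2501), np.float64(0.5), np.float64(0.0), np.float64(3.6))
(0.2485, np.float64(0.2494), np.float64(-1.2), np.float64(0.8), np.float64(7.6))
7.7833
```

Contact came at TCP z≈0.256, which matches 83 + 173 mm. The button bottomed out about 7 mm lower. Next I'll lift off and look.

Run:
```python
from h import *
bot.servo_line(B+[0,0,.285],vel=.1)
S=F-D*.10   # in front of the tray
bot.servo_line(S+[0,0,.285],vel=.2)
t=bot.capture("top"); s=bot.capture("side")
for c in("top","side"):
    for d in bot.spot_point("tray_front",c)[:2]: print(c,d["score"],np.round(d["point"],4),"out",-(np.array(d["point"])-F)@D)
a=cv2.resize(t[110:250,310:430],None,fx=3.2,fy=3.2); b=cv2.resize(s[115:195,220:320],(400,320))
b=cv2.copyMakeBorder(b,0,a.shape[0]-320,0,0,cv2.BORDER_CONSTANT)
cv2.imwrite("pics/out.png",np.hstack([a,b])[:,:,::-1]); print(bot.current_clock(),bot.current_position())
```

```text
top 0.85 [ 0.4514 -0.3232  0.0357] out 0.045655840851994554
side 0.78 [ 0.4518 -0.3233  0.0289] out 0.04531097696857346
9.65 [ 0.40115255 -0.34163541  0.28495326]
```

View pics/out.png

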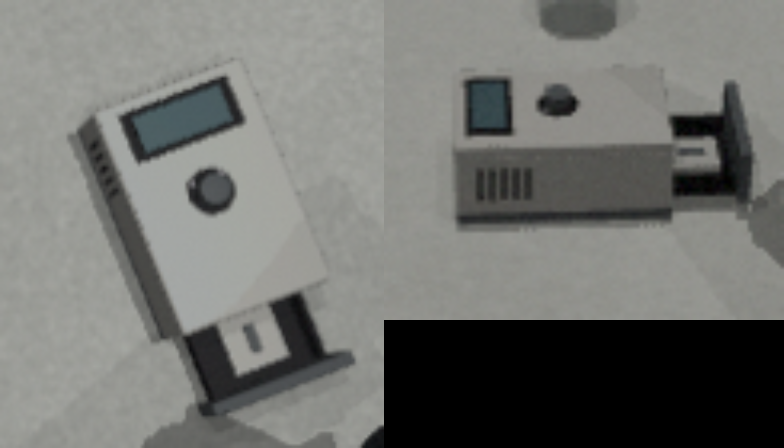

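The crop shows the tray standing out on both views, and the networks put it at 45 mm, so it is fully out. Now the push.

Run:
```python
from h import *
f0=np.array(bot.current_ft_force())
bot.servo_line(F-D*.10+[0,0,.198],vel=.12)
log=[]
def st(x,v):
    bot.servo_line(F+D*x+[0,0,.198],vel=v)
    f=np.array(bot.current_ft_force())-f0; p=(bot.current_position()-F)@D
    log.append((round(x,4),round(p,4),*np.round([-f@D,f[2]],1))); return -f@D
st(-.06,.06); st(-.022,.04)
x=-.022
while x<.004:
    x+=.001
    if st(x,.02)>14: break
print(*log,sep="\n"); print(bot.current_clock())
```

```text
(-0.06, np.float64(-0.06), np.float64(1.4), np.float64(2.1))
(-0.022, np.float64(-0.022), np.float64(4.4), np.float64(4.3))
(-0.021, np.float64(-0.0212), np.float64(5.2), np.float64(3.9))
(-0.02, np.float64(-0.0203), np.float64(6.2), np.float64(3.9))
(-0.019, np.float64(-0.0194), np.float64(6.3), np.float64(4.2))
(-0.018, np.float64(-0.0185), np.float64(7.2), np.float64(5.5))
(-0.017, np.float64(-0.0175), np.float64(6.9), np.float64(5.1))
(-0.016, np.float64(-0.0161), np.float64(5.2), np.float64(3.5))
(-0.015, np.float64(-0.0151), np.float64(5.3), np.float64(3.9))
(-0.014, np.float64(-0.0141), np.float64(6.0), np.float64(5.0))
(-0.013, np.float64(-0.0131), np.float64(5.6), np.float64(4.6))
(-0.012, np.float64(-0.0121), np.float64(5.1), np.float64(4.1))
(-0.011, np.float64(-0.0111), np.float64(5.4), np.float64(2.8))
(-0.01, np.float64(-0.0101), np.float64(5.4), np.float64(4.2))
(-0.009, np.float64(-0.009), np.float64(5.2), np.float64(4.4))
(-0.008, np.float64(-0.0079), np.float64(4.1), np.float64(2.0))
(-0.007, np.float64(-0.007), np.float64(4.9), np.float64(3.0))
(-0.006, np.float64(-0.006), np.float64(5.3), np.float64(2.3))
(-0.005, np.float64(-0.005), np.float64(4.4), np.float64(2.7))
(-0.004, np.float64(-0.0047), np.float64(7.4), np.float64(4.1))
(-0.003, np.float64(-0.0044), np.float64(9.4), np.float64(6.9))
(-0.002, np.float64(-0.004), np.float64(13.0), np.float64(6.7))
(-0.001, np.float64(-0.0037), np.float64(14.9), np.float64(8.6))
17.6917
```

Force climbed sharply at the solid stop, at an actual depth of about −4 mm. I'll back off and check both trays.

Run:
```python
from h import *
p=bot.current_position()
bot.servo_line(F-D*.10+[0,0,.198],vel=.08)
bot.servo_line(F-D*.13+[0,0,.30],vel=.15); bot.sleep(.5)
t=bot.capture("top"); s=bot.capture("side")
for n in("tray_front","wide_tray"):
  for c in("top","side"):
    for d in (bot.spot_point if n=="tray_front" else bot.boxes_of)(n,c)[:2]: print(n,c,d["score"],np.round(d["point"],4),"out",round(-(np.array(d["point"])-F)@D,4) if n=="tray_front" else "")
a=cv2.resize(t[110:250,310:430],None,fx=2.4,fy=2.4); b=cv2.resize(s[115:195,220:320],(420,336)); 
c=np.hstack([a,b]); w=cv2.resize(t[95:225,70:200],(260,260)); w2=cv2.resize(s[220:325,115:245],(322,260))
w=cv2.copyMakeBorder(np.hstack([w,w2]),0,0,0,c.shape[1]-582,cv2.BORDER_CONSTANT)
cv2.imwrite("pics/shut.png",np.vstack([c,w])[:,:,::-1]); print(bot.current_clock(),np.round(bot.current_ft_force(),2))
```

```text
tray_front top 0.85 [ 0.4935 -0.3102  0.0357] out 0.0016
tray_front side 0.65 [ 0.4925 -0.3089  0.0293] out 0.0021
wide_tray top 0.7 [0.5537 0.2741 0.0537] out 
wide_tray side 0.72 [0.5543 0.2903 0.0374] out 
wide_tray side 0.2 [ 0.5912 -0.2693  0.0858] out 
20.7333 [-0.   -0.17  0.42]
```

View pics/shut.png

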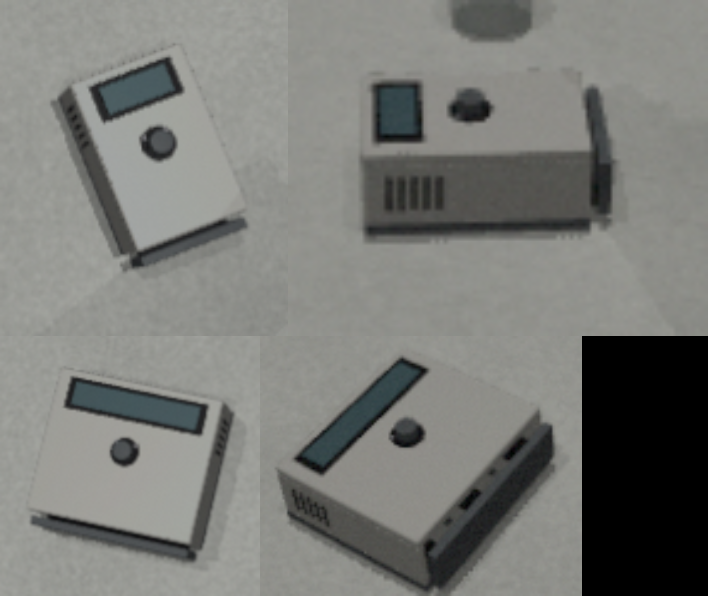

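Both trays are shut and the gripper is clear of everything, so I'm handing in.

```bash
python3 -c "
from cell import bot
print(bot.current_clock(), bot.hand_in())"
```

```text
the job is handed in; nothing more can be done
20.7333 None
```

I pressed the narrow reader's release button, the tray popped out, and I pushed it straight back in until it latched. I handed the job in at 20.7 s of the 38 s allowed.

- **Button:** I pressed it with the closed fingertips to its full 7 mm travel, at about 3.6 N, rising to 7.6 N when it bottomed out.
- **Tray out:** Both cameras then showed it fully out, at 45 to 46 mm.
- **Push:** It took about 5 to 7 N along the way. I stopped at about 15 N, when it was against the solid stop.
- **After letting go:** Half a second after the gripper had backed clear, both cameras showed the tray shut, reading 1.6 and 2.1 mm. That is within the networks' error of about 4 mm.
- **Wide reader:** Its tray looked shut in both camera views, and the arm never went near it.
- **Robot:** The gripper was clear and the wrist force was about zero at hand-in.

No check failed. The only wrong reading was a low-score (0.2) wide-tray detection on the narrow reader's button, which I ignored.

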